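# Pull the large hob knob for washing

### The job

Pick up the steel puller by its grip, hook its two feet under the large round knob of the hob and pull the knob straight up off its spindle. Carry it over, still sitting in the puller, and gently stand the puller in the shallow aluminium tray with the knob still between its legs, then let go. Do not touch the knob with the gripper, do not drop the puller, and leave the small knob on.

Things in the scene. Friction and masses are not known exactly. Their poses are not given: they have to be found in the camera images.
- puller: Steel stirrup, 200 g, standing at the right. Origin: centre of its underside, z up. Legs at y +-46 mm (inner faces 86 apart, 30 long in x), bridge on top at z 56-62, 98 wide. Feet point inwards at z 0-5, |y| 49 to 20, 44 long in x: a 40 mm slot along x, open at both ends. Black grip on the bridge: 20 x 20 mm, z 62-106; pinch it from above about z 90 with 30 N or more.
- knob: Large round black knob, 60 g, on the hob's front strip (top 55 mm up). Origin: centre of the neck's foot, 57 mm up; z up, x to the hob's rear. Neck 22 mm square, z 0-30; head disc 60 mm across, z 30-46. Feet go level under the head, along its +x from the robot's side. Comes free after 22 mm lift at 8-15 N, then hangs by its head on the feet, neck 25 mm below them; may slide if jerked.
- small_knob: Small round black knob in the same row (three places 110 mm apart, in any order: large knob, small knob, flat 8 mm high switch pad). Head 36 mm across, z 30-46, neck 22 mm square, z 0-30. Origin: centre of the neck's foot, z up, x to the hob's rear. It stays on.
- tray: Fixed shallow open aluminium tray at the left, 240 mm (x) by 190 mm (y), rim 15 mm high, walls and floor 3 mm thick. Origin: centre of its underside on the worktop, z up. When the puller is lowered into it, the knob first stands on its own neck and the feet go on down around it to the floor.
There are look-alikes about, which are no part of the job. Leave any orange or purple look-alike of the puller alone.

How it is judged:
By the outcome, as a careful person would: the job done as asked, in the order asked, and still so for the second after the job is handed in, with the robot touching nothing.
It also fails if it takes over 54 s, if anything falls off the work surface, if the arm or the gripper's body presses on something with over 40 N, if the wrist force passes 120 N, or if a joint passes its speed limit or range.

### The arm

A 7-joint arm with a two-finger parallel gripper is mounted at the origin on the work surface. World frame = base frame: x ahead of the robot, y to its left, z up, the work surface at z = 0. Lengths are in mm, angles in rad, forces in N, time in s.
With the tool pointing down it reaches from about 400 to 850 mm from the base axis. Payload 4.4 kg.
Tool frame: the origin (TCP) lies midway between the tips of the shut fingers; the grasp point (between the pads) lies 19 mm behind it (r.hold_point_z is the distance from the TCP to the grasp point, in mm); z points along the fingers, y is the line along which they close (so a half turn about z gives the same grasp; the last joint's range is limited). The gripper opens to 94 mm and grips with 3 to 60 N. Pads are 16 mm wide; open, the fingers measure 119 mm over their backs; the gripper's body (75 mm by 177 mm) begins 78 mm behind the grasp point.
Start: joints at [-0.066, 0.628, 0.038, 1.517, -0.027, 0.996, -0.02], TCP at [650.014, 0.028, 205.478] pointing down, gripper open.
Joint ranges: [-3.06, 3.06], [-0.37, 2.12], [-1.25, 1.32], [0.18, 2.47], [-1.1, 4.24], [0.23, 1.98], [-2.94, 2.94]. Speed limits (rad/s): [2.57, 2.57, 3.14, 3.14, 3.14, 3.14, 3.14].

### API

Orientations are given as a rotation vector (axis times angle).
In Python, from station import r gives the robot as it stands. Calls block until the motion is done:
- r.move_pose(position, orientation): joint-space move of the TCP to a pose.
- r.move_linear(position, vel=150, orientation=None): straight line of the TCP; orientation=None keeps the orientation; vel is the mean speed in mm/s.
- r.move_j(angles): joint-space move.
- r.move_gripper(opening): opening from 0.0 (shut) to 1.0 (fully open); the grip force is fixed at half the most; returns when the fingers have stopped.
- r.wait(seconds).
- r.inverse_kinematics(position, orientation): joint angles nearest the present ones, or None.
- r.capture(name): name is "scene" or "side" or "wrist"; returns the picture (400x640x3 uint8, red, green, blue); there is no depth.
- r.camera_info(name): a dict with "fx", "fy", "cx", "cy" (pixels), "eye" and "orientation" of the camera in the world. Camera axes: x right, y down, z forward; pixel columns grow to the right and rows downward; lengths in mm; the calibration is good to about 2 mm. A picture is of the moment at which its call begins: read the wrist's pose just before it. camera_info takes no time and is no camera call; for the wrist camera it gives the pose at the moment of the call.
A pose or a line that the arm cannot do raises r.Unreachable and nothing moves.
- r.job_done(): hands the job in; it is judged then, once.
Readings, each from a call of its own:
- r.get_t(): time.
- r.get_joints(): joint angles.
- r.get_qvel(): joint speeds.
- r.get_tau(): joint torques, N m.
- r.get_position(): TCP position.
- r.get_eef_rot(): TCP orientation.
- r.get_wrist_force(): force on the tool from outside, world axes, zero at the start.
- r.get_ft_torque(): the same for the moment, N m.
- r.get_finger_gap(): opening from 0.0 (shut) to 1.0 (fully open).
- r.get_finger_force(): force on a finger pad.
Only numpy, scipy, OpenCV 4.12 (cv2) and the standard library are available. Lean on these libraries where they do the work, as an engineer would, in place of code of your own. Each camera call takes 0.05 s, during which the arm holds its last target. There are 200 camera calls.

## Working session

There is one attempt and no reset: what is moved stays moved. The work goes in short steps, each a Python script; the robot and the scene stay as the last script left them, time stands still between calls to the robot, and variables do not carry over. Pictures are saved under pics/ and viewed, at most 10 in all, crops included, and the job is handed in when it is done.

```bash
ls; mkdir -p pics; python3 - <<'E'
from station import r
import cv2,numpy as np
for n in ("scene","side"):
    im=r.capture(n); cv2.imwrite(f"pics/{n}0.png",im[:,:,::-1]); c=r.camera_info(n)
    print(n,c)
print(r.get_eef_rot(),r.hold_point_z,r.get_t())
E
```

```text
pics
scene {'fx': 378.4754828899817, 'fy': 378.4754828899817, 'cx': 320.4138569693876, 'cy': 204.16992651772094, 'eye': array([1152.95056421,  -50.1988823 ,  645.96410241]), 'orientation': array([-1.6327901 , -1.70491734,  0.82732608])}
side {'fx': 429.7013258996614, 'fy': 429.7013258996614, 'cx': 321.21271802894745, 'cy': 193.69736826111136, 'eye': array([-163.13974671,  623.49098358,  814.89810853]), 'orientation': array([-0.85190779,  2.49211524, -1.17041898])}
[-2.22058026e+00 -2.22060285e+00  1.84933303e-03] 18.8 0.1
```

View pics/scene0.png

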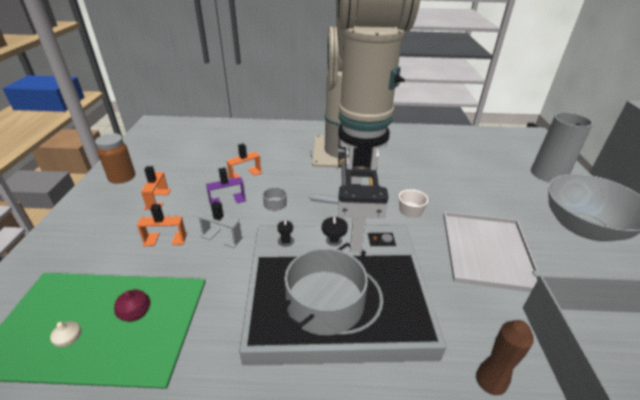

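View pics/side0.png

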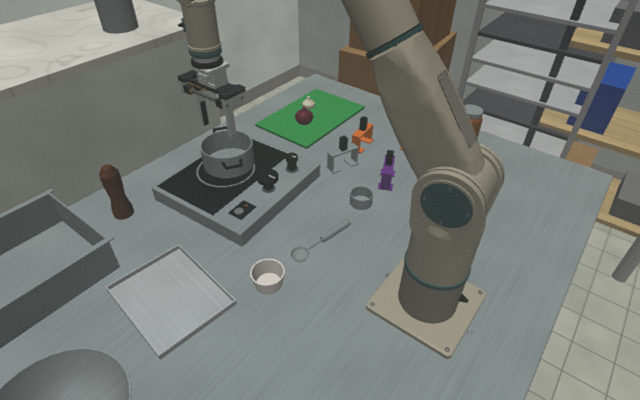

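Scene view (looking towards the robot, so image left is −y). The steel puller is at (220,228) with its grip at (217,211). In the side view its grip is at (343,143). Look-alikes are orange at (155,185), (162,228) and (243,162), and purple at (226,188). The only grey steel one is at (220,228), which fits. In the knob row, the small knob is at (286,231), the large knob at (334,229) and the switch pad at (383,239). The tray is at (488,250).

```bash
cat > h.py <<'E'
from station import r
import cv2,numpy as np
from scipy.spatial.transform import Rotation as R
def ray(c,u,v):
    d=R.from_rotvec(c["orientation"]).apply([(u-c["cx"])/c["fx"],(v-c["cy"])/c["fy"],1.0])
    return np.array(c["eye"]),d
def onplane(c,u,v,z):
    e,d=ray(c,u,v); return e+d*(z-e[2])/d[2]
def tri(c1,p1,c2,p2):
    A=np.zeros((3,3));b=np.zeros(3)
    for c,p in((c1,p1),(c2,p2)):
        e,d=ray(c,*p);d/=np.linalg.norm(d);P=np.eye(3)-np.outer(d,d);A+=P;b+=P@e
    return np.linalg.solve(A,b)
def proj(c,X):
    q=R.from_rotvec(c["orientation"]).inv().apply(np.array(X)-c["eye"])
    return c["fx"]*q[0]/q[2]+c["cx"],c["fy"]*q[1]/q[2]+c["cy"]
def down(yaw):  # tool down, tool x at world angle yaw
    return (R.from_euler('z',yaw)*R.from_euler('x',np.pi)).as_rotvec()
E
python3 - <<'E'
from h import *
np.set_printoptions(precision=1,suppress=True)
s=r.camera_info("scene");d=r.camera_info("side");w=r.camera_info("wrist")
print("tri grip",tri(s,(217,211),d,(343,143)),"plane",onplane(s,217,206,106))
print("large",tri(s,(334,229),d,(269,180)),onplane(s,334,225,103))
print("small",onplane(s,286,226,103))
print("tray",[onplane(s,*p,15) for p in((444,213),(516,218),(534,287),(453,278))])
print("wrist",w["eye"],R.from_rotvec(w["orientation"]).as_matrix(),w["fx"])
print(R.from_rotvec(r.get_eef_rot()).as_matrix())
E
```

```text
tri grip [ 453.3 -310.9   83.7] plane [ 463.2 -304.6  106. ]
large [505.1 -32.   85.1] [512.7 -32.2 103. ]
small [ 522.  -137.7  103. ]
tray [array([342.5, 267.3,  15. ]), array([353.2, 456.2,  15. ]), array([592.3, 405.5,  15. ]), array([575.2, 234.9,  15. ])]
wrist [648.8  75.1 383.9] [[ 1.  -0.  -0. ]
 [-0.  -1.  -0.3]
 [-0.   0.3 -1. ]] 323.2857480529288
[[-0.  1. -0.]
 [ 1.  0.  0.]
 [ 0. -0. -1.]]
```

```bash
python3 - <<'E'
from h import *
o=down(np.pi/2); print(o)
import pickle
C={}
for n,p in(("knob",(505,0,290)),("pull",(455,-270,270))):
    r.move_pose(p,o); r.wait(.2)
    C[n]=r.camera_info("wrist"); im=r.capture("wrist"); C[n+"im"]=im
    cv2.imwrite(f"pics/w_{n}.png",im[:,:,::-1]); print(n,r.get_position(),r.get_t())
pickle.dump(C,open("C.pkl","wb"))
E
```

```text
[2.22144147e+00 2.22144147e+00 1.36024059e-16]
knob [ 5.05626434e+02 -3.51834221e-03  2.88884080e+02] 1.0583
pull [ 455.69406936 -268.7842208   270.06886066] 2.375
```

View pics/w_pull.png

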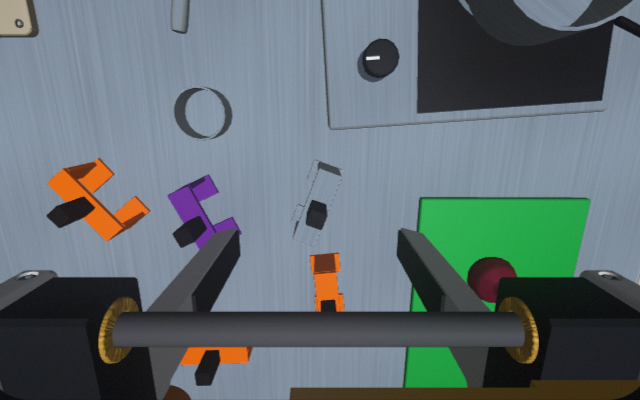

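View pics/w_knob.png

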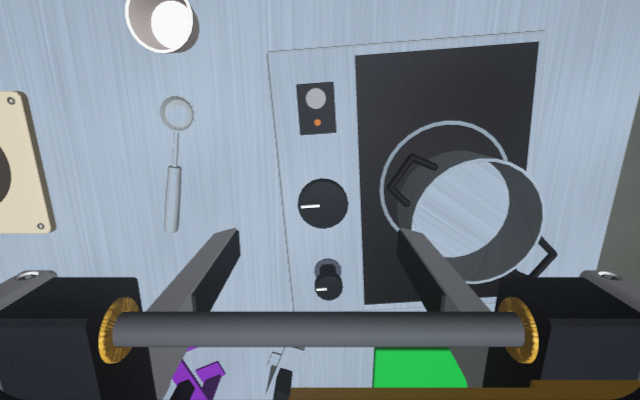

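Puller view: steel puller at (320,200) with its grip at (316,214). The orange neighbour is at (327,280) and purple is at (205,210). Knob view: large head at (322,203), small head at (328,287), pad at (316,108). Next I enlarge to confirm and measure.

```bash
python3 - <<'E'
from h import *
import pickle
np.set_printoptions(precision=1,suppress=True)
C=pickle.load(open("C.pkl","rb"))
a=C["pullim"][148:258,280:360]; b=C["knobim"][155:265,262:382] if 0 else C["knobim"][170:280,280:360]
v=np.hstack([cv2.resize(x,None,fx=5,fy=5,interpolation=cv2.INTER_CUBIC) for x in(a,b)])
cv2.imwrite("pics/crop1.png",v[:,:,::-1])
def dark(im,box,t=60):
    x0,y0,x1,y1=box;m=np.zeros(im.shape[:2],np.uint8);m[y0:y1,x0:x1]=(im[y0:y1,x0:x1].max(2)<t)
    n,l,st,ce=cv2.connectedComponentsWithStats(m);i=1+np.argmax(st[1:,4]);return (l==i).astype(np.uint8),st[i],ce[i]
K=C["knob"];P=C["pull"]
print("eyes",K["eye"],P["eye"])
m,st,ce=dark(C["knobim"],(290,170,356,240));cn=max(cv2.findContours(m,0,1)[0],key=len)
(e,ax,an)=cv2.fitEllipse(cn);print("large",st,e,ax,onplane(K,*e,103))
print("small",onplane(K,328,287,103))
print("inpull",onplane(P,380,58,103))
E=[onplane(K,*p,55) for p in((268,52),(292,290),(540,30))];print("hob",E)
m,st,ce=dark(C["pullim"],(295,190,340,240));cn=max(cv2.findContours(m,0,1)[0],key=len)
print("grip",st,ce,cv2.approxPolyDP(cv2.convexHull(cn),1.5,True)[:,0].tolist())
E
```

```text
eyes [505.1  75.1 468. ] [ 454.6 -193.5  449.3]
large [309 198  38  29 332] (329.9482116699219, 215.79872131347656) (15.68822193145752, 38.70077896118164) [518.6 -44.5 103. ]
small [ 517.  -138.9  103. ]
inpull [ 516.2 -142.   103. ]
hob [array([445.5, 142.8,  55. ]), array([ 467.1, -171.9,   55. ]), array([761.9, 166.1,  55. ])]
grip [306 200  21  29 434] [316.1 214.3] [[312, 200], [325, 205], [326, 215], [321, 228], [306, 222], [307, 212]]
```

View pics/crop1.png

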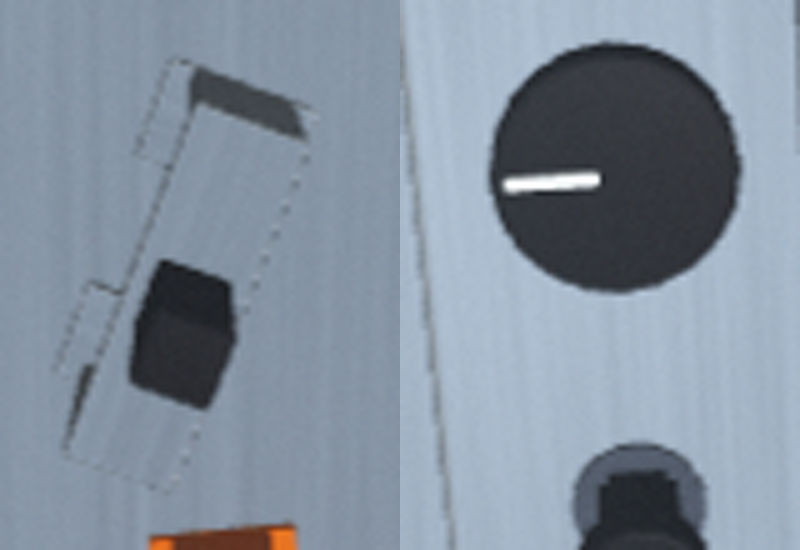

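The crop shows the grey steel puller with its black grip: top face centre about (316.4,219.6), bridge corners sharp, orange one separate below it. The large knob is a 50 px disc at (323,203), clearly bigger than the small one below it.

```bash
python3 - <<'E'
from h import *
import pickle
from scipy.optimize import least_squares
np.set_printoptions(precision=1,suppress=True)
C=pickle.load(open("C.pkl","rb"));K=C["knob"];P=C["pull"]
up=lambda x,y:(280+(x+.5)/5-.5,148+(y+.5)/5-.5)
q=np.array([onplane(P,*up(*p),62)[:2] for p in((198,105),(308,138),(172,490),(65,455))])
print("bridge",q.tolist(),q.mean(0),np.linalg.norm(q-np.roll(q,-1,0),axis=1))
L=(q[0]+q[1]-q[2]-q[3])/2;print("puller y-axis ang deg",np.degrees(np.arctan2(L[1],L[0])))
g=np.array([onplane(P,*up(*p),106)[:2] for p in((150,312),(236,338),(208,408),(130,378))])
print("grip",g.mean(0),np.linalg.norm(g-np.roll(g,-1,0),axis=1))
im=C["knobim"];m=np.zeros(im.shape[:2],np.uint8);m[168:235,290:352]=im[168:235,290:352].max(2)<85
cn=max(cv2.findContours(m,0,cv2.CHAIN_APPROX_NONE)[0],key=len)[:,0];print(cn.min(0),cn.max(0))
X=np.array([onplane(K,*p,103)[:2] for p in cn if p[1]>203])
f=least_squares(lambda p:np.linalg.norm(X-p[:2],axis=1)-p[2],[512,-32,30],loss="soft_l1");print("knob",f.x)
ma=[onplane(K,280+(x+.5)/5-.5,170+(y+.5)/5-.5,103)[:2] for x,y in((103,186),(199,178))]
d=ma[1]-ma[0];print("mark deg",np.degrees(np.arctan2(d[1],d[0])))
# hob front edge fit near (z 55) by two points and switch pad edges
pad=[onplane(K,*p,63)[:2] for p in((297,85),(333,82),(336,132),(300,135))];print("pad",pad,np.mean(pad,0))
s=r.camera_info("scene")
for u,v in((317,248),(327,283)): pass
# orange neighbour in pull image
o=C["pullim"].astype(int);mo=((o[:,:,0]>180)&(o[:,:,2]<90)).astype(np.uint8);mo[:, :300]=0;mo[:,350:]=0
ys,xs=np.nonzero(mo);print("orange",xs.min(),xs.max(),ys.min(),ys.max(),onplane(P,(xs.min()+xs.max())/2,ys.min(),62))
print("scene orange grips",onplane(s,157,207,106),onplane(s,151,168,106),"purple",onplane(s,224,170,106))
w=[onplane(s,*p,150) for p in((285,270),(367,270),(326,248))];print("pot rim if z150",w)
E
```

```text
bridge [[456.3789750281108, -260.17272367418883], [483.1808097343526, -268.2286473302567], [449.99324388572586, -360.6317961679873], [422.5417099077164, -351.0101244985085]] [ 453. -310.] [28.  98.2 29.1 96.9]
puller y-axis ang deg 69.90873847412665
grip [ 452.6 -310.1] [20.1 17.7 18.9 16.2]
[298 179] [347 227]
knob [509.8 -30.4  28.4]
mark deg 4.956299511487071
pad [array([479.6, 105.3]), array([522.2, 108.7]), array([526.6,  50.6]), array([482.3,  47. ])] [502.7  77.9]
orange 310 343 254 310 [ 466.2 -372.4   62. ]
scene orange grips [ 474.9 -440.8  106. ] [ 309.6 -519.8  106. ] purple [ 307.3 -325.4  106. ]
pot rim if z150 [array([ 695.1, -119.2,  150. ]), array([687.7,  25.3, 150. ]), array([635.7, -48.4, 150. ])]
```

```bash
python3 - <<'E'
from h import *
np.set_printoptions(precision=2,suppress=True)
s=r.camera_info("scene");d=r.camera_info("side")
print("tray side",[onplane(d,*p,15)[:2] for p in((178,247),(108,292),(161,353),(234,299))])
o=down(np.radians(69.9))
r.move_pose((453,-310,190),o); r.move_linear((453,-310,71.5),vel=100); r.wait(.2)
print(r.get_position(),r.get_wrist_force())
r.move_gripper(0.0); r.wait(.3)
print(r.get_finger_gap()*94,r.get_finger_force(),r.get_wrist_force(),r.get_position())
r.move_linear((453,-310,190),vel=80); r.wait(.3)
print(r.get_finger_gap()*94,r.get_finger_force(),r.get_wrist_force(),r.get_position(),r.get_t())
cv2.imwrite("pics/w_up.png",r.capture("wrist")[:,:,::-1])
E
```

```text
tray side [array([562.83, 246.23]), array([575.25, 431.1 ]), array([357.67, 450.36]), array([337.83, 270.01])]
[ 453.27 -310.16   71.94] [-0.42 -0.06  0.14]
19.963164322534723 29.99069184064865 [ 0.14  0.87 -1.18] [ 453.01 -309.96   71.43]
19.94631730525201 29.990558624267578 [ 0.18 -0.46 -1.93] [ 452.92 -309.94  189.82] 7.7167
```

View pics/w_up.png

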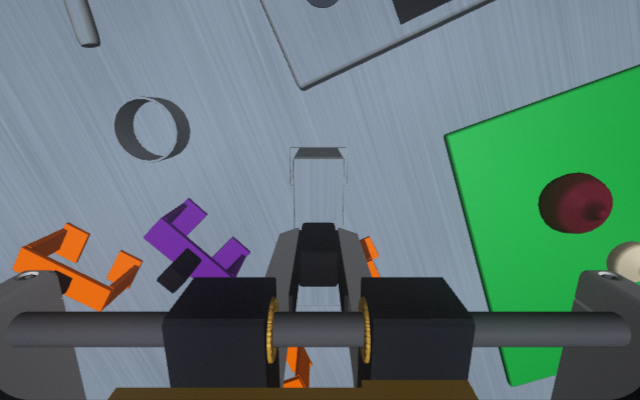

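The puller is held straight and centred at (319,190), and the wrist reads its 1.9 N weight. Next is the staging point on the robot side of the knob, with a re-check there.

```bash
python3 - <<'E'
from h import *
from scipy.optimize import least_squares
np.set_printoptions(precision=1,suppress=True)
w=r.camera_info("wrist");a=np.radians(69.9);p=r.get_position()
print("pred bridge end",[proj(w,[p[0]+49*np.cos(a)+sx*15*np.sin(a),p[1]+49*np.sin(a)-sx*15*np.cos(a),p[2]-9.5]) for sx in(-1,1)])
yaw=np.radians(3.9);u=np.array([np.cos(yaw),np.sin(yaw)]);k=np.array([510,-30.5])
st=k-80*u;o=down(yaw+np.pi/2)
r.move_linear((*st,190),vel=130,orientation=o)
r.move_linear((*st,140),vel=60);r.wait(.3)
print(r.get_position(),r.get_wrist_force(),r.get_t())
w=r.camera_info("wrist");im=r.capture("wrist");cv2.imwrite("pics/w_st.png",im[:,:,::-1])
print("knob px",proj(w,[510,-30.5,103]),[proj(w,[*(k+d),103]) for d in((30,0),(-30,0),(0,30),(0,-30))])
cv2.imwrite("pics/s_st.png",r.capture("scene")[130:300,180:440,::-1].repeat(3,0).repeat(3,1))
E
```

```text
pred bridge end [(np.float64(293.697653423707), np.float64(157.06414311726155)), (np.float64(345.04241382739), np.float64(157.03903242792165))]
[430.4 -36.  140.2] [-0.4 -0.1 -2. ] 11.3167
knob px (np.float64(432.3782772045255), np.float64(221.38529536880932)) [(np.float64(474.3483549361591), np.float64(224.08384702230262)), (np.float64(390.2072042760672), np.float64(218.6738203196482)), (np.float64(439.3682194881993), np.float64(179.8649968670818)), (np.float64(425.84798153275676), np.float64(260.1752902775898))]
```

View pics/w_st.png

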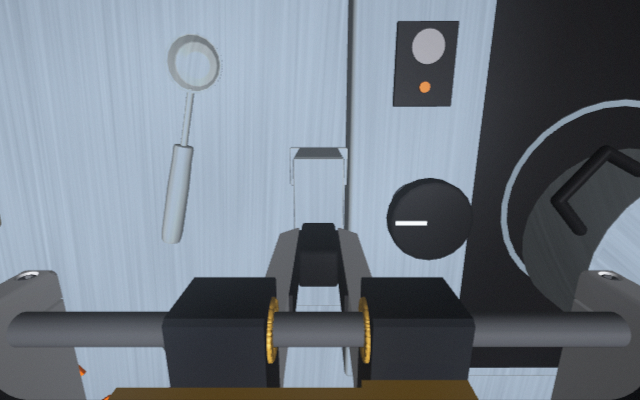

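View pics/s_st.png

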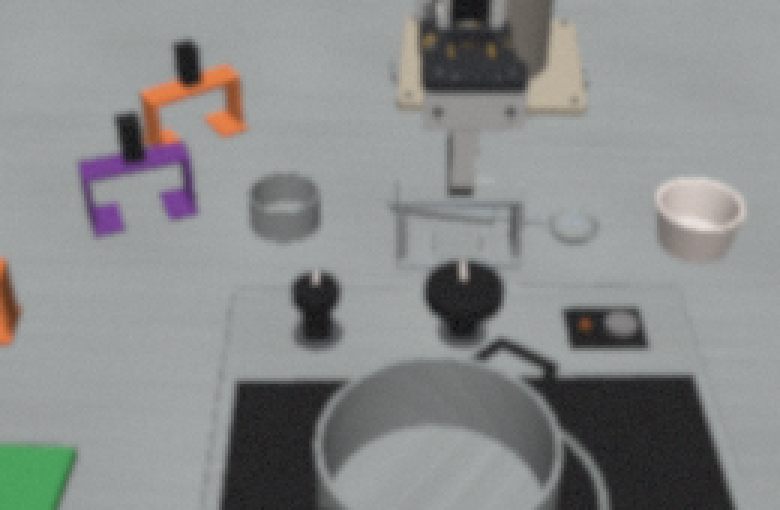

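The large knob appears at columns 387–473 with its bottom edge at row 260. The prediction was 390–474 and 260, so the fit is good. The scene shows the puller level, in line with the large knob on the robot side. I insert and lift.

```bash
python3 - <<'E'
from h import *
np.set_printoptions(precision=1,suppress=True)
yaw=np.radians(3.9);u=np.array([np.cos(yaw),np.sin(yaw)]);k=np.array([510,-30.5])
ok=True
for d in(-50,-30,-15,0):
    r.move_linear((*(k+d*u),140),vel=50)
    f=r.get_wrist_force();print(d,r.get_position(),f)
    if np.hypot(f[0],f[1])>5: ok=False;print("stop");break
if ok:
    r.wait(.2)
    for z in(150,156,164,172,180,190,200):
        r.move_linear((*k,z),vel=25);print(z,r.get_position()[2],r.get_wrist_force())
    r.wait(.3);print(r.get_wrist_force(),r.get_finger_gap()*94,r.get_t())
im=r.capture("scene")[110:300,200:460,::-1]
cv2.imwrite("pics/lift.png",cv2.resize(im,None,fx=3,fy=3,interpolation=cv2.INTER_CUBIC))
E
```

```text
-50 [459.7 -33.9 139.8] [-0.2 -0.1 -2.3]
-30 [480.  -32.5 139.9] [-0.1 -0.7 -2.2]
-15 [495.1 -31.5 139.9] [ 0.1  0.  -1.8]
0 [510.1 -30.5 139.9] [ 0.1 -0.1 -2.6]
150 150.14852095355124 [ 0.1  0.2 -1.8]
156 156.17886171351145 [ 0.1 -0.6 -2.6]
164 164.84961494062847 [ 0.9  0.2 -1.7]
172 172.19561895340254 [ 0.3 -0.3 -2.9]
180 180.17972960078893 [ 0.2 -0.1 -3.3]
190 190.1583667512603 [ 0.1 -1.3 -3.7]
200 200.116069065288 [ 0.4  0.1 -2.4]
[ 0.2  0.6 -2.6] 20.427169273188987 17.5583
```

View pics/lift.png

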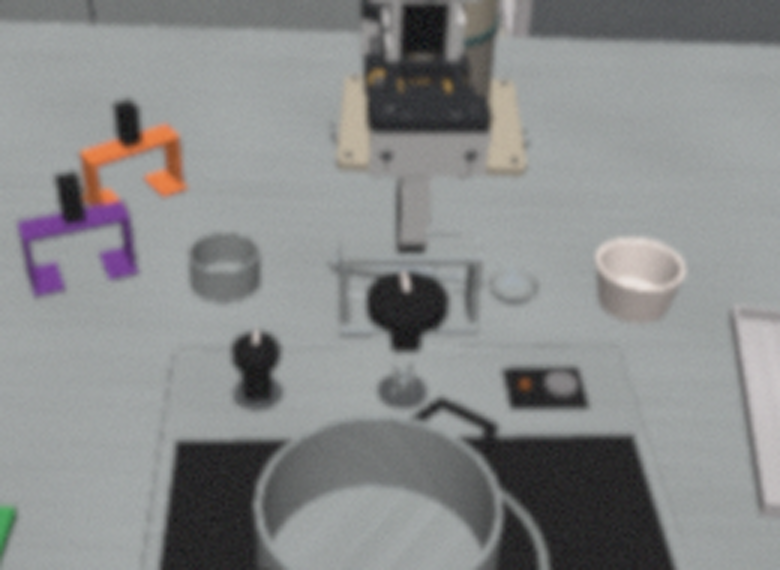

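The knob has come off and hangs by its head between the puller's legs, at crop (406,305). The small knob is still on at (257,360). The wrist force rose by about 0.6 N. I carry it gently to the tray and check clearances first.

```bash
python3 - <<'E'
from h import *
np.set_printoptions(precision=1,suppress=True)
s=r.camera_info("scene");p=r.get_position()
print("bridge top px pred (crop)",[((np.array(proj(s,[p[0]+15,p[1]+sy*49,p[2]-9.5]))-[200,110])*3) for sy in(-1,1)])
print("bowl edge",onplane(s,548,190,80),"box",onplane(s,540,277,100),onplane(s,540,277,0))
r.move_linear((462,345,200),vel=110);r.wait(.5)
print(r.get_position(),r.get_wrist_force(),r.get_finger_gap()*94,r.get_t())
cv2.imwrite("pics/sd.png",r.capture("side")[200:380,40:290,::-1].repeat(3,0).repeat(3,1))
E
```

```text
bridge top px pred (crop) [array([337.8, 256.5]), array([481.3, 261.5])]
bowl edge [311.  534.9  80. ] box [641.9 366.2 100. ] [548.3 442.5   0. ]
[462. 345. 200.] [-0.6  0.1 -2.7] 19.659633630911166 21.7
```

View pics/sd.png

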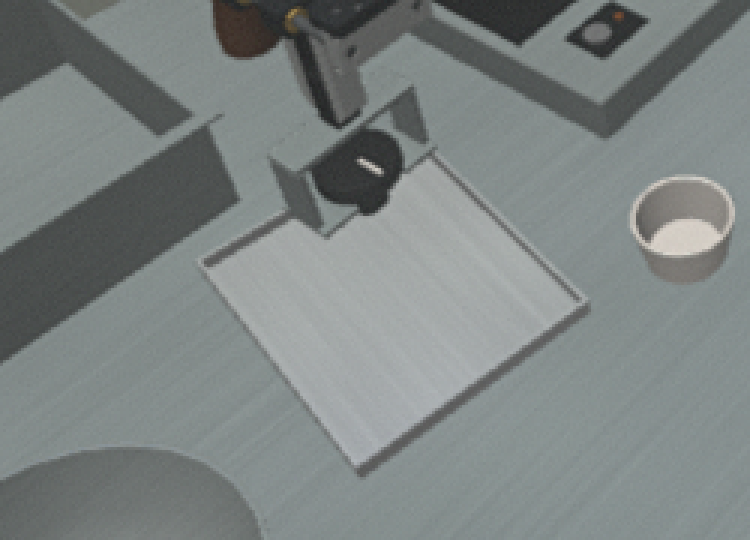

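The knob sits mid-slot between the legs at (360,165), above the tray interior. Now I lower it with force checks.

```bash
python3 - <<'E'
from h import *
np.set_printoptions(precision=1,suppress=True)
def F():
    a=[]
    for _ in range(4): a.append(r.get_wrist_force()); r.wait(.02)
    return np.mean(a,0)
x,y=462,345
r.move_linear((x,y,110),vel=80);print(F())
r.move_linear((x,y,92),vel=20);print(F())
r.move_linear((x,y,82),vel=20);print(F())
z=82;f=F()
while z>72 and f[2]<2.5:
    z-=1; r.move_linear((x,y,z),vel=10); f=F(); print(z,r.get_position()[2],f)
print(r.get_t(),r.get_finger_gap()*94)
E
```

```text
[ 0.2  0.5 -2.6]
[ 0.3  0.  -1.8]
[ 0.4  0.2 -2. ]
81 81.01047079671272 [-0.2  0.2 -1.6]
80 79.96440185855184 [-0.   0.3 -1.7]
79 78.96847843386941 [ 0.2  0.3 -2. ]
78 78.00626319784651 [ 0.2 -0.  -2.1]
77 76.93810846111447 [-0.1  0.5 -1.7]
76 75.96223358673011 [-0.1  0.  -1.7]
75 74.94921376603361 [ 0.3 -0.4 -2.4]
74 74.38719701269866 [-0.3 -0.5  3.1]
27.525 19.538607775785103
```

```bash
python3 - <<'E'
from h import *
np.set_printoptions(precision=1,suppress=True)
r.move_gripper(0.6); r.wait(.3); print(r.get_finger_gap()*94,r.get_wrist_force())
r.move_linear((462,345,230),vel=60); r.wait(.3)
w=r.camera_info("wrist");im=r.capture("wrist");sd=r.capture("side")
print(r.get_wrist_force(),r.get_t())
a=np.radians(3.9)
cs=r.camera_info("side")
# white mark + black blobs (grip, knob) in side view near the tray
m=np.zeros(sd.shape[:2],np.uint8);m[200:380,60:260]=sd[200:380,60:260].max(2)<60
n,l,st,ce=cv2.connectedComponentsWithStats(m);print([(st[i].tolist(),ce[i].round().tolist()) for i in range(1,n) if st[i,4]>25])
for nm,X in(("grip top",[462,345,109]),("grip bot",[462,345,65]),("knob top",[462,345,49]),("knob neck",[462,345,3])):print(nm,np.array(proj(cs,X)))
m=np.zeros(im.shape[:2],np.uint8);m[100:300,250:400]=im[100:300,250:400].max(2)<85
n,l,st,ce=cv2.connectedComponentsWithStats(m);print("wrist",[(st[i].tolist(),ce[i].round().tolist()) for i in range(1,n) if st[i,4]>60])
for X in([462,345,109],[462,345,49]):print(np.array(proj(w,X)))
E
```

```text
56.72832354465865 [ 0.3 -0.3 -0.7]
[-0.1  0.1 -0.9] 31.7083
[([119, 200, 10, 18, 49], [124.0, 208.0]), ([128, 200, 14, 21, 160], [135.0, 208.0]), ([185, 200, 46, 15, 347], [209.0, 204.0]), ([229, 201, 26, 18, 155], [243.0, 209.0]), ([158, 263, 14, 20, 171], [165.0, 273.0]), ([160, 278, 23, 22, 135], [174.0, 291.0])]
grip top [161.9 265.2]
grip bot [166.4 278.5]
knob top [167.9 283.1]
knob neck [172.3 295.9]
wrist [([306, 134, 25, 3, 72], [318.0, 135.0]), ([333, 157, 12, 44, 367], [337.0, 179.0]), ([294, 159, 11, 41, 300], [300.0, 179.0]), ([309, 175, 20, 28, 531], [318.0, 188.0]), ([250, 228, 31, 72, 1170], [259.0, 259.0]), ([331, 228, 69, 72, 1982], [383.0, 263.0]), ([282, 233, 48, 10, 75], [306.0, 238.0])]
[319.1 192.7]
[318.9 179.9]
```

Numerically the puller stands upright where planned: its grip runs over rows 263–283, against a predicted 265–278. The knob head shows evenly on both sides of the bridge (columns 294–345, predicted centre 319), so it is between the legs.

```bash
python3 -c "
from station import r
r.wait(.3); print(r.job_done())"
```

```text
the job is handed in; nothing more can be done
None
```

The job is handed in at about 32 s: the steel puller stands released in the tray with the large knob between its legs, and the small knob was not touched.

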